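# Switch the record player to 45 and start it

## Task

A single is on the record player: turn the knurled speed dial clockwise by one click, from its first position to the middle one, by stroking it with a fingertip and never taking it between the fingers. Then press down the raised front end of the rocker switch beside it so that it flips over and stays, and take the hand away. Do not touch the platter or the tonearm, and leave the small things round the controls where they are.

Things in the scene. Friction and masses are not known exactly. Their poses are not given: they have to be found in the camera images.
- player: Black record player, fixed: plinth 440 by 460 mm, top face 56 mm above the table. Origin on the table under the control corner; own x from the front edge (robot's side) to the back, y left, z up. In mm in this frame: plinth x -50 to 390, y -360 to 100; dial axis x 0, y 45; rocker hinge x 0, y -45; motor tower 62 across, 117 above the table, at x 335, y 52.
- dial (a joint): Angle of the speed dial, rad, growing clockwise seen from above. Three click positions: 0 (first, its start), 0.524 (middle), 1.047 (last); stops 0.06 beyond the outer two. About 0.05 N m (2 N along the rim; press on it with about 6 N) carries it out of the first; past 0.26 it snaps on to the middle by itself, past 0.79 on to the last.
- dial_top (a point): Centre of the top face of the speed dial: a round upright aluminium knob, 56 mm across, its top 26 mm above the plinth (82 mm above the table), straight knurled side, dark pointer line on top. It turns about its upright axis only. Three white dots lie round it: the pointer aims at the left one at 0, at the middle one (to the player's back) at 0.524.
- rocker (a joint): Angle of the start rocker, rad: 0 off (front end raised), 0.4 on (front end down). It stays at either end; pushed past 0.2 it snaps over by itself. It takes about 3 N at the front end.
- rocker_front (a point): Where to press the start rocker: top of its front end, 12 mm before the hinge, on the white bar mark; moves with it (68 mm above the table when off, 63 when on). The rocker is a black paddle, 34 mm (front to back) by 22 mm, in a black bezel 4 mm high; it tips about a level hinge along the player's y.
- platter: Clear acrylic platter, 300 mm across, with a 175 mm black record on it; centre at x 215, y -105 mm in the player's frame, record 96 mm above the table, spindle to 114 mm. Not to be touched.
- tonearm: Tonearm parked along the right edge of the plinth; origin on the plinth's top under its headshell (at x 116, y -305 mm in the player's frame). It runs 290 mm back from there along the player's x, up to 124 mm above the table, its headshell reaching 16 mm further to the front. Not to be touched.
- puck: Brass record weight, 72 mm across at the foot, 40 mm tall, loose on the plinth to the right of the rocker; origin at the centre of its underside. To be left alone.
- cleaner: Small amber bottle, 32 mm across, 75 mm tall, loose on the table to the left of the player; origin at the centre of its underside. To be left alone.
- brush: Stylus brush, about 95 mm long, 16 mm wide, 10 mm high, loose on the table before the player, along its own x; origin under the handle's middle. To be left alone.
- gauge: Flat black stylus force gauge, 30 by 95 by 13 mm, loose on the table before the player; origin at the centre of its underside. To be left alone.

How it is judged:
By the outcome, as a careful person would: the job done as asked, in the order asked, and still so for the second after the job is handed in, with the robot touching nothing.
It also fails if it takes over 48 s, if anything falls off the work surface, if the arm or the gripper's body presses on something with over 40 N, if the wrist force passes 120 N, or if a joint passes its speed limit or range.

## Robot

A 6-joint arm with a two-finger parallel gripper is mounted at the origin on the work surface. World frame = base frame: x ahead of the robot, y to its left, z up, the work surface at z = 0. Lengths are in mm, angles in rad, forces in N, time in s.
With the tool pointing down it reaches from about 325 to 900 mm from the base axis. Payload 3.5 kg.
Tool frame: the origin (TCP) lies between the finger pads; the fingertips stand 8 mm ahead of it and the grasp point (between the pads) lies 11 mm behind it; z points along the fingers, x is the direction in which the jaws open and shut, and the axes are right-handed (so a half turn about z gives the same grasp; the last joint's range is limited). The gripper opens to 85 mm and grips with 20 to 120 N. Pads are 22 mm wide; open, the fingers measure 114 mm over their backs; the gripper's body (76 mm by 85 mm) begins 54 mm behind the grasp point. The pads swing forward as they close: fully open they stand 13 mm farther back than shut.
Start: joints at [-1.449, 0.276, -0.026, 1.268, 0, 1.467], TCP at [139.307, -609.274, 239.313] pointing down, gripper open.
Joint ranges: [-3.12, 3.12], [-0.85, 1.88], [-1.08, 1.24], [-1.95, 2.15], [-1.57, 1.53], [-3.14, 3.14]. Speed limits (rad/s): [2.57, 2.57, 3.14, 3.14, 3.14, 3.14].

## Interface

Orientations are given as a unit quaternion [w, x, y, z].
In Python, from bench import bot gives the robot as it stands.
- The arm moves only by the shell command python3 -m jog 'ROWS' [FORCE]. ROWS is a JSON object of lists of equal length, an entry for each row: "linear": the shift along the tool's x, y, z in mm, a list of three; "yaw": the turn about the tool's z in rad; "hand": the gripper's target within -1 to 1 (fully open at 1, half-way at 0, shut at -1). A call has 1 to 10 rows; each row shifts and turns the commanded pose from where the row before left it, along the tool's axes as they then stand; what a row does not reach is not made up. A row lasts 1/10 s, in which the tool goes at most 50 mm and 8.59 degrees, less where a joint would pass 70% of its speed; a pose out of reach is approached as far as the arm can. A call is refused whole if a number of a shift passes 50 or a number of a turn 0.15, either way. A call with a gripper value outside its range is refused whole. The fingers move at their own pace and stop on an object; FORCE is the grip in N (left out, the last holds). Time passes only in rows, so rows that do not move let the fingers close. It gives the time, the measured TCP pose, the force and the opening at its end, in the units of the state.
- bot.observe(): the state, without advancing time (a new reading comes with each control period).
- bot.read_camera(name): name is "side" or "top"; returns the picture (480x640x3 uint8, blue, green, red); there is no depth.
- bot.camera_params(name): a dict with "intrinsics" (3x3 intrinsics, pixels), "extrinsics" (4x4, takes a point from camera to world coordinates). Camera axes: x right, y up, looking along -z (the intrinsics and any distortion apply to the point x, -y, -z); pixel columns grow to the right and rows downward; lengths in mm; the calibration is good to about 2 mm. A picture is of the moment at which its call begins. camera_params takes no time and is no camera call.
- bot.hand_in(): hands the job in, once; it reports no verdict.
Trained networks look in the newest picture that a camera, given by its name, has taken for a name from the list of things; names that differ only in an ending like _2 or _b are one class to them, and where a whole thing is asked for, a point or a joint stands for the part that bears it (a point fixed in the world has none). Each returns a list of dicts, best first, with "score" (0 to 1); they miss things now and then, are a little off and sometimes report something else, mostly with a low value. They report only what shows in the picture. A call takes as long as a camera call.
- bot.spot_in(camera, name): "rect" ([left, top, width, height] in pixels, round what is visible of it).
- bot.cut_out(camera, name): "pixels" (480x640 bool, what is visible of it) and "rect" ([left, top, width, height] in pixels, round what is visible of it).
The state is a dict: "clock": time; "qpos": joint angles; "dq": joint speeds; "joint_torque": joint torques, N m; "eef_pos": TCP position; "tcp_rot": TCP orientation; "ft_force": force on the tool from outside, world axes, zero at the start; "wrist_torque": the same for the moment, N m; "grip_width": opening from 0.0 (shut) to 1.0 (fully open).
Only numpy, scipy, OpenCV 4.12 (cv2) and the standard library are available. Lean on these libraries where they do the work, as an engineer would, in place of code of your own. Each camera call takes 0.05 s, during which the arm holds its last target. There are 200 camera calls.

## Working session

There is one attempt and no reset: what is moved stays moved. The work goes in short steps, Python scripts to look and compute and a shell command to move; the robot and the scene stay as the last step left them, time stands still between calls to the robot, and variables do not carry over. Pictures are saved under pics/ and viewed, about 8 in all and at most 12, crops included, and the job is handed in when it is done.

```bash
mkdir -p pics; ls; cat > h.py <<'E'
import numpy as np, cv2
from bench import bot
def ray(cam,u,v):
    p=bot.camera_params(cam); K=np.array(p["intrinsics"]); E=np.array(p["extrinsics"])
    d=np.linalg.inv(K)@[u,v,1]; d=E[:3,:3]@[d[0],-d[1],-d[2]]
    return E[:3,3],d
def at_z(cam,u,v,z):
    o,d=ray(cam,u,v); return o+d*(z-o[2])/d[2]
def proj(cam,P):
    p=bot.camera_params(cam); K=np.array(p["intrinsics"]); E=np.array(p["extrinsics"])
    c=E[:3,:3].T@(np.asarray(P,float)-E[:3,3]); q=K@[c[0],-c[1],-c[2]]; return q[:2]/q[2]
E
python3 - <<'E'
from h import *
for c in("side","top"):
    cv2.imwrite(f"pics/{c}0.png",bot.read_camera(c)); print(c,bot.camera_params(c))
    for n in("dial_top","rocker_front","platter","puck","tonearm","cleaner","brush","gauge"):
        r=bot.spot_in(c,n); print(n,[(np.round(x["rect"]).tolist(),round(x["score"],2)) for x in r[:2]])
print(bot.observe())
E
```

```text
pics
side {'intrinsics': array([[511.59954878,   0.        , 315.10757155],
       [  0.        , 511.59954878, 247.98897797],
       [  0.        ,   0.        ,   1.        ]]), 'extrinsics': array([[-6.98151875e-01,  5.19016002e-01, -4.93159557e-01,
         1.03878053e+02],
       [-7.15666275e-01, -4.86533694e-01,  5.01105526e-01,
         5.81090306e+02],
       [ 2.01430456e-02,  7.02785426e-01,  7.11116659e-01,
         8.20170596e+02],
       [ 0.00000000e+00,  0.00000000e+00,  0.00000000e+00,
         1.00000000e+00]])}
dial_top [([308.0, 303.0, 32.0, 29.0], 0.77), ([148.0, 138.0, 282.0, 223.0], 0.4)]
rocker_front [([332.0, 281.0, 26.0, 13.0], 0.55)]
platter [([199.0, 176.0, 143.0, 106.0], 0.63)]
puck [([367.0, 216.0, 33.0, 32.0], 0.66)]
tonearm [([256.0, 134.0, 106.0, 52.0], 0.85), ([338.0, 280.0, 18.0, 12.0], 0.31)]
cleaner [([263.0, 343.0, 19.0, 34.0], 0.82)]
brush [([359.0, 360.0, 39.0, 37.0], 0.61)]
gauge [([396.0, 279.0, 41.0, 35.0], 0.67)]
top {'intrinsics': array([[461.66174988,   0.        , 310.756895  ],
       [  0.        , 461.66174988, 238.30526148],
       [
[... 816 characters left out ...]
0, 16.0], 0.7)]
{'clock': 0.9, 'qpos': array([-1.44940315e+00,  2.76370156e-01, -2.63821291e-02,  1.26796439e+00,
       -2.22726998e-05,  1.46738566e+00]), 'dq': array([-0.00059013,  0.00086703, -0.0005387 , -0.0020773 ,  0.00032928,
       -0.00025725]), 'joint_torque': array([ 2.13273881e-03, -4.45476830e+01,  2.95569545e+01,  5.05088137e-04,
        3.50282278e-05,  3.76561246e-06]), 'eef_pos': array([ 139.30193565, -609.2981027 ,  239.34028336]), 'tcp_rot': array([ 3.58516047e-05,  7.81957527e-01, -6.23331713e-01,  2.06094604e-05]), 'ft_force': array([-0.51723691,  0.20991835, -0.84228788]), 'wrist_torque': array([-0.03256387,  0.03034574, -0.04123493]), 'grip_width': 0.999032670287445}
```

```bash
python3 - <<'E'
from h import *
d1=at_z("top",257.5,304.5,80)[:2]; 
# dial from side, centre of the body
d2=at_z("side",324,313,78)[:2]
pl=at_z("top",308.5,160.5,80)[:2]; pk=at_z("top",403,265,70)[:2]; rk=at_z("top",309,290.5,66)[:2]
print(d1,d2,pl,pk,rk, at_z("side",345,287,66))
v=pl-d1; a=np.arctan2(v[1],v[0])-np.arctan2(-150,215); print("yaw from platter",a,np.linalg.norm(v),np.hypot(215,150))
im=cv2.imread("pics/top0.png"); cv2.imwrite("pics/a.png",cv2.resize(im[230:390,180:430],None,fx=3.2,fy=3.2,interpolation=cv2.INTER_CUBIC))
E
```

```text
[492.62120482 163.22186837] [488.91018858 162.06233938] [738.14974997  73.75243185] [556.95896841 -85.86150255] [514.62120542  75.80604897] [511.60889283  81.46844238  66.        ]
yaw from platter 0.259722364873566 261.32172997447844 262.15453457836657
```

View pics/a.png

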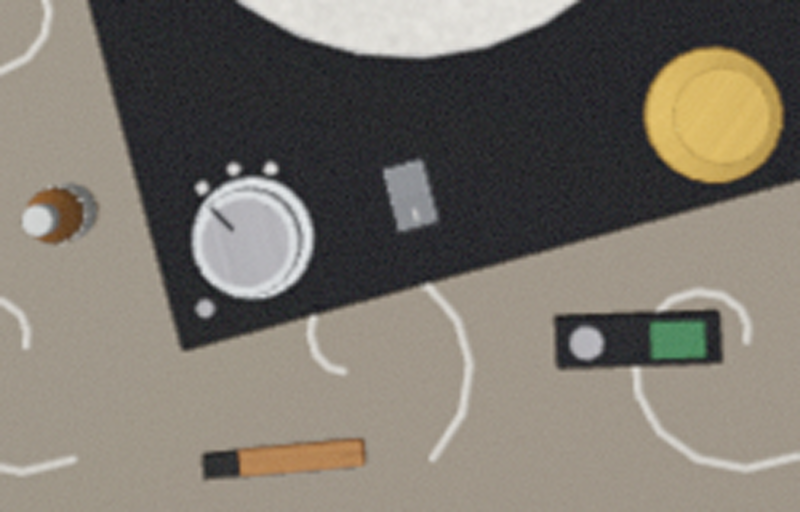

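View pics/side0.png

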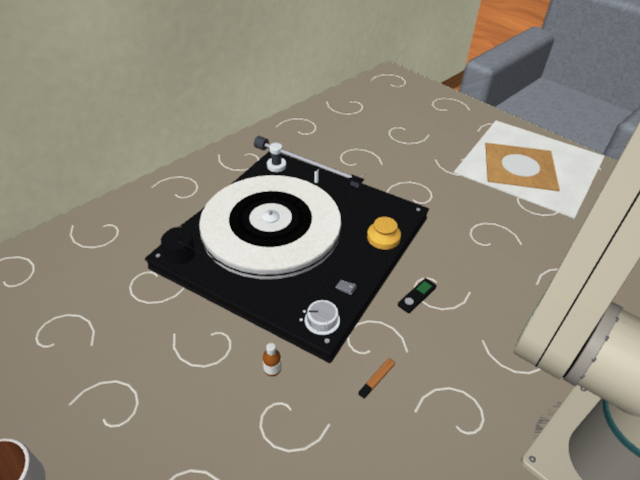

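The top crop shows the dial centred at crop (248,242), which is about pixel (257.5,305.6). Its pointer aims at the left dot. The rocker is at pixel (308,291), and the plinth's near-left corner is at crop (183,350), which is (237,339). The side view agrees. Player yaw is about 0.26. I'll now fit the pose, close the hand and start turning.

```bash
python3 - <<'E'
from h import *
from scipy.optimize import least_squares
obs=[("top",257.5,305.6,(0,45,82)),("top",237.2,339.4,(-50,100,56)),("top",308.5,291,(0,-45,65)),("top",308.5,160.5,(215,-105,90)),("side",322,311,(0,45,82)),("side",330,357,(-50,100,28)),("side",345,287,(0,-45,65)),("side",270,215,(215,-105,100))]
def W(s,P): c,n=np.cos(s[2]),np.sin(s[2]); return [s[0]+c*P[0]-n*P[1],s[1]+n*P[0]+c*P[1],P[2]]
f=lambda s:np.concatenate([proj(c,W(s,P))-[u,v] for c,u,v,P in obs])
r=least_squares(f,[500,120,.26],loss="soft_l1"); print(r.x,np.round(r.fun.reshape(-1,2),1))
s=r.x
for n,P in dict(dial=(0,45,82),rf=(-12,-45,68),pre=(-70,35,70)).items(): print(n,np.round(W(s,P),1))
print("puck",at_z("top",403,265,70))
E
python3 -m jog '{"linear":[[0,0,0],[0,0,0],[0,0,0],[0,0,0],[0,0,0],[0,0,0],[0,0,0],[0,0,0],[0,0,0],[0,0,0]],"yaw":[-0.15,-0.15,-0.15,-0.15,-0.15,-0.15,-0.15,-0.15,-0.15,-0.15],"hand":[-1,-1,-1,-1,-1,-1,-1,-1,-1,-1]}' 40
python3 -m jog '{"linear":[[0,0,0],[0,0,0],[0,0,0],[0,0,0],[0,0,0],[0,0,0],[0,0,0],[0,0,0],[0,0,0],[0,0,0]],"yaw":[-0.15,-0.15,-0.15,-0.15,-0.15,-0.15,-0.15,-0.15,-0.15,-0.15],"hand":[-1,-1,-1,-1,-1,-1,-1,-1,-1,-1]}'
```

```text
[5.03128907e+02 1.20000918e+02 2.59057569e-01] [[-0.3 -0.4]
 [-0.6  0.4]
 [ 0.1 -0.6]
 [-0.1 -1.1]
 [ 0.5  0.2]
 [ 0.2  5.5]
 [ 0.6 -1.9]
 [ 0.6 -0.1]]
dial [491.6 163.5  82. ]
rf [503.1  73.4  68. ]
pre [426.5 135.9  70. ]
puck [556.95896841 -85.86150255  70.        ]
clock: 1.9
eef_pos: [139.3, -609.3, 239.3]
tcp_rot: [0.0, 0.997, 0.08, 0.0]
ft_force: [-0.5, -0.2, 0.7]
grip_width: 0.002
clock: 2.9
eef_pos: [139.3, -609.3, 239.3]
tcp_rot: [0.0, 0.675, 0.738, -0.0]
ft_force: [0.3, -0.1, -1.5]
grip_width: 0.003
```

```bash
python3 -m jog '{"linear":[[0,0,0],[0,0,0],[40,29,0],[40,29,0],[40,29,0],[40,29,0],[40,29,0],[40,29,0],[40,29,0],[40,29,0]],"yaw":[-0.15,-0.02,0,0,0,0,0,0,0,0],"hand":[-1,-1,-1,-1,-1,-1,-1,-1,-1,-1]}'
python3 -m jog '{"linear":[[40,29,0],[40,29,0],[40,29,0],[40,29,0],[40,29,0],[40,29,0],[40,29,0],[40,29,0],[0,0,0],[0,0,0]],"yaw":[0,0,0,0,0,0,0,0,0,0],"hand":[-1,-1,-1,-1,-1,-1,-1,-1,-1,-1]}'
cat >> h.py <<'E'
def W(P,s=(503.1,120.0,.2591)): c,n=np.cos(s[2]),np.sin(s[2]); return [s[0]+c*P[0]-n*P[1],s[1]+n*P[0]+c*P[1],P[2]]
def pl(w,s=(503.1,120.0,.2591)): c,n=np.cos(s[2]),np.sin(s[2]); x,y=w[0]-s[0],w[1]-s[1]; return np.round([c*x+n*y,-n*x+c*y,w[2]],1)
E
python3 -c "
from h import *
o=bot.observe();print(pl(o['eef_pos']),o['tcp_rot'],o['qpos'])"
```

```text
clock: 3.9
eef_pos: [284.0, -239.7, 239.6]
tcp_rot: [0.001, 0.614, 0.79, 0.0]
ft_force: [1.9, 0.2, 0.7]
grip_width: -0.001
clock: 4.9
eef_pos: [428.1, 127.6, 239.2]
tcp_rot: [-0.0, 0.612, 0.791, -0.0]
ft_force: [-0.4, -0.1, -0.8]
grip_width: 0.003
[-70.5  26.6 239.2] [-5.57510855e-05  6.11690450e-01  7.91097116e-01 -3.78266829e-04] [ 1.45062099e-01 -4.30308528e-02 -3.89300198e-01  1.22514882e+00
 -4.45071808e-04 -1.09342630e-01]
```

```bash
python3 -m jog '{"linear":[[11,0,40],[0,0,45],[0,0,45],[0,0,35],[0,0,0],[0,8,0],[0,6,0],[0,0,0],[0,0,0]],"yaw":[0,0,0,0,0,0,0,0,0],"hand":[-1,-1,-1,-1,-1,-1,-1,-1,-1]}'
python3 - <<'E'
from h import *
o=bot.observe();print(pl(o['eef_pos']),o['ft_force'])
a=bot.read_camera("top");b=bot.read_camera("side")
k=lambda im,x,y:cv2.resize(im[y:y+110,x:x+110],(395,395),interpolation=cv2.INTER_CUBIC)
cv2.imwrite("pics/b.png",np.hstack([k(a,210,250),k(b,270,250)]))
E
```

```text
clock: 5.8
eef_pos: [441.0, 141.0, 76.2]
tcp_rot: [0.001, 0.612, 0.791, 0.001]
ft_force: [0.4, -0.3, 0.5]
grip_width: -0.001
[-54.6  36.2  76.2] [ 0.44992168 -0.2669865   0.45818534]
```

View pics/b.png

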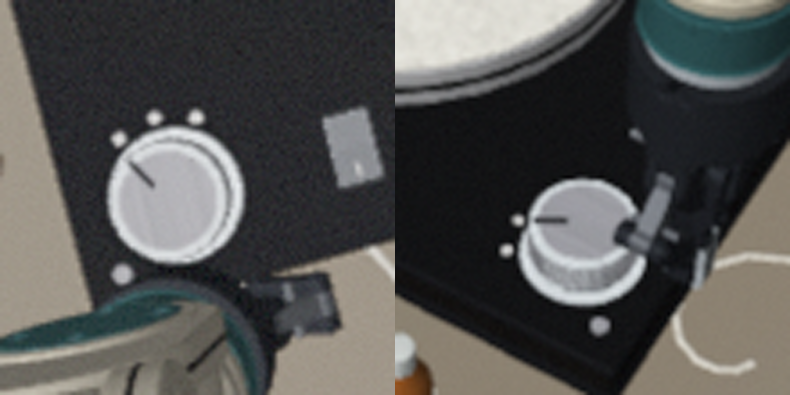

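The hand is just in front of the dial with the fingers shut, and the pointer is still at the left dot. I'll creep towards contact.

```bash
python3 -m jog '{"linear":[[0,4,0],[0,4,0],[0,3,0],[0,1,0],[0,0,0]],"yaw":[0,0,0,0,0],"hand":[-1,-1,-1,-1,-1]}'
python3 -m jog '{"linear":[[0,1,0],[0,1,0],[0,0,0]],"yaw":[0,0,0],"hand":[-1,-1,-1]}'
python3 -m jog '{"linear":[[0,1,0],[0,1,0],[0,0,0]],"yaw":[0,0,0],"hand":[-1,-1,-1]}'
python3 -c "
from h import *
o=bot.observe();print(pl(o['eef_pos']),o['ft_force'])"
```

```text
clock: 6.4
eef_pos: [450.8, 143.8, 74.2]
tcp_rot: [-0.0, 0.612, 0.791, -0.0]
ft_force: [0.5, -0.1, -0.3]
grip_width: 0.003
clock: 6.7
eef_pos: [452.6, 144.2, 74.3]
tcp_rot: [0.0, 0.612, 0.791, 0.0]
ft_force: [1.3, -0.3, 0.4]
grip_width: 0.001
clock: 7.0
eef_pos: [454.7, 144.8, 74.4]
tcp_rot: [0.0, 0.612, 0.791, 0.0]
ft_force: [-0.1, 1.0, -0.7]
grip_width: 0.002
[-40.4  36.3  74.4] [-0.13623432  1.00526478 -0.65431214]
```

```bash
for i in 1 2; do python3 -m jog '{"linear":[[0,1,0],[0,0,0]],"yaw":[0,0],"hand":[-1,-1]}' | grep -E "pos|ft"; done
```

```text
eef_pos: [455.6, 145.0, 74.3]
ft_force: [-0.6, 0.3, -0.5]
eef_pos: [456.0, 145.1, 74.2]
ft_force: [-2.2, 0.1, 0.1]
```

```bash
python3 -m jog '{"linear":[[0,1,0],[0,0,0]],"yaw":[0,0],"hand":[-1,-1]}' | grep -E "pos|ft"
```

```text
eef_pos: [456.1, 145.1, 74.1]
ft_force: [-3.5, -1.8, 3.9]
```

```bash
python3 -m jog '{"linear":[[0,1,0],[0,0,0]],"yaw":[0,0],"hand":[-1,-1]}' | grep -E "pos|ft"; python3 -m jog '{"linear":[[0,1,0],[0,0,0]],"yaw":[0,0],"hand":[-1,-1]}' | grep -E "pos|ft"
```

```text
eef_pos: [456.2, 145.1, 73.9]
ft_force: [-6.2, -1.8, 5.9]
eef_pos: [456.3, 145.1, 73.8]
ft_force: [-8.5, -2.7, 6.7]
```

```bash
python3 -m jog '{"linear":[[2,0,0],[2,0,0],[1,0,0],[0,0,0]],"yaw":[0,0,0,0],"hand":[-1,-1,-1,-1]}' | grep -E "pos|ft"
python3 - <<'E'
from h import *
o=bot.observe();print(pl(o['eef_pos']),pl(o['ft_force']+np.array([503.1,120,0])))
a=bot.read_camera("top");b=bot.read_camera("side")
k=lambda im,x,y:cv2.resize(im[y:y+60,x:x+60],(395,395),interpolation=cv2.INTER_CUBIC)
cv2.imwrite("pics/c.png",np.hstack([k(a,228,270),k(b,295,290)]))
E
```

```text
eef_pos: [454.7, 149.7, 73.9]
ft_force: [-9.0, -4.4, 8.5]
[-39.1  41.1  73.9] [-9.8 -2.   8.5]
```

View pics/c.png

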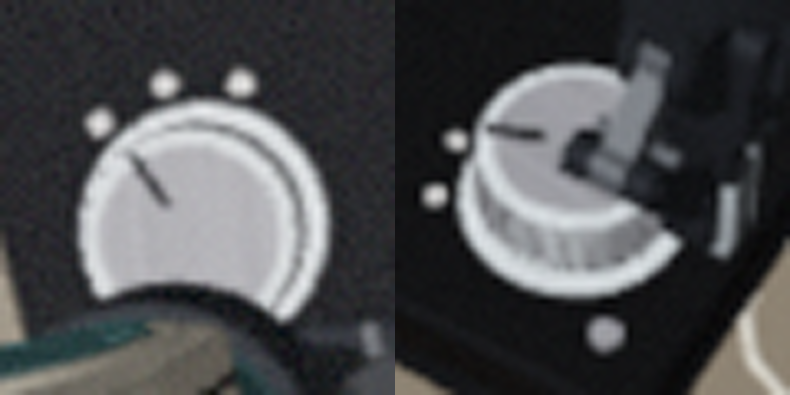

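The pointer has turned about 10° clockwise and is following the fingertip. I'll continue the stroke to about 0.45 rad and then retract straight back.

```bash
python3 -m jog '{"linear":[[2,0,0],[2,0,0],[2,0,0],[2,0,0],[0,0,0],[0,0,0]],"yaw":[0,0,0,0,0,0],"hand":[-1,-1,-1,-1,-1,-1]}' | grep -E "pos|ft"
python3 - <<'E'
from h import *
o=bot.observe();print(pl(o['eef_pos']),pl(o['ft_force']+np.array([503.1,120,0])))
a=bot.read_camera("top");b=bot.read_camera("side")
k=lambda im,x,y:cv2.resize(im[y:y+60,x:x+60],(395,395),interpolation=cv2.INTER_CUBIC)
cv2.imwrite("pics/d.png",np.hstack([k(a,228,270),k(b,295,290)]))
E
```

```text
eef_pos: [452.5, 158.3, 73.7]
ft_force: [-8.8, -0.9, 8.0]
[-39.1  50.   73.7] [-8.8  1.4  8. ]
```

View pics/d.png

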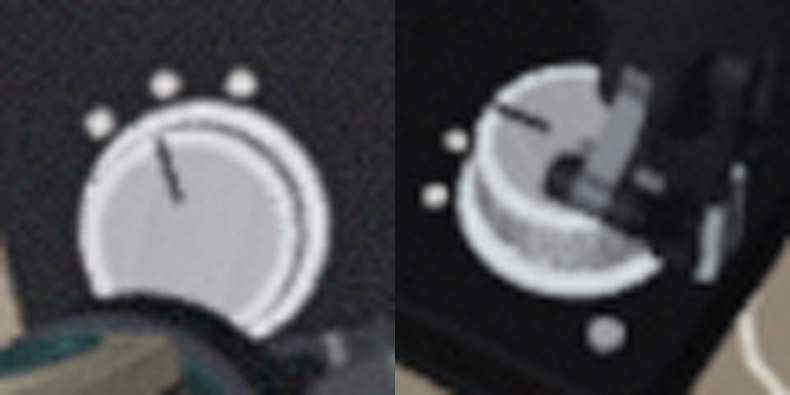

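The pointer now aims along the player's back, at the middle dot. I'll retract straight back, lift, and move over the rocker.

```bash
python3 -m jog '{"linear":[[0,-10,0],[0,-20,0],[0,0,-30],[-35,0,-15],[-40,0,0],[-20,20,0],[0,28,0],[0,0,0],[0,0,0]],"yaw":[0,0,0,0,0,0,0,0,0],"hand":[-1,-1,-1,-1,-1,-1,-1,-1,-1]}' | grep -E "pos|ft"
python3 - <<'E'
from h import *
o=bot.observe();print(pl(o['eef_pos']),o['ft_force'])
a=bot.read_camera("top");b=bot.read_camera("side")
k=lambda im,x,y:cv2.resize(im[y:y+100,x:x+100],(395,395),interpolation=cv2.INTER_CUBIC)
cv2.imwrite("pics/e.png",np.hstack([k(a,228,250),k(b,290,240)]))
E
```

```text
eef_pos: [498.1, 71.0, 119.4]
ft_force: [-0.4, -0.5, -0.8]
[-17.4 -46.1 119.4] [-0.40548002 -0.48793379 -0.77461443]
```

View pics/e.png

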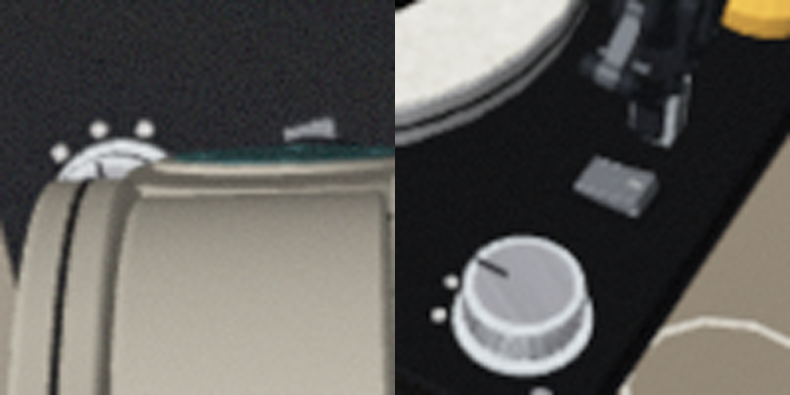

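The dial stays at the middle dot, and the shut fingers are above the rocker's front end. I'll press down.

```bash
python3 -m jog '{"linear":[[1,2,20],[0,0,14],[0,0,2],[0,0,2],[0,0,0]],"yaw":[0,0,0,0,0],"hand":[-1,-1,-1,-1,-1]}' | grep -E "pos|ft"
for i in 1 2 3; do python3 -m jog '{"linear":[[0,0,1],[0,0,1],[0,0,0]],"yaw":[0,0,0],"hand":[-1,-1,-1]}' | grep -E "pos|ft"; done
```

```text
eef_pos: [498.9, 72.7, 81.7]
ft_force: [-0.5, 0.6, -0.2]
eef_pos: [499.2, 72.5, 79.6]
ft_force: [0.6, -0.5, 0.1]
eef_pos: [499.0, 72.5, 77.3]
ft_force: [-0.4, 0.2, 0.5]
eef_pos: [498.8, 72.5, 75.3]
ft_force: [-0.8, -1.4, 1.7]
```

```bash
for i in 1 2; do python3 -m jog '{"linear":[[0,0,1],[0,0,1],[0,0,0]],"yaw":[0,0,0],"hand":[-1,-1,-1]}' | grep -E "pos|ft"; done
```

```text
eef_pos: [498.9, 72.6, 73.0]
ft_force: [-0.1, -0.7, 0.3]
eef_pos: [499.2, 72.6, 71.8]
ft_force: [-1.3, 0.3, 3.1]
```

```bash
python3 -m jog '{"linear":[[0,0,1],[0,0,0]],"yaw":[0,0],"hand":[-1,-1]}' | grep -E "pos|ft"
```

```text
eef_pos: [499.2, 72.6, 71.6]
ft_force: [-3.4, -0.7, 10.2]
```

Resistance dropped and then rose against a hard stop with the tip at about 63 to 64 mm, so the rocker has probably snapped over. I'll lift and take the hand away to look.

```bash
python3 -m jog '{"linear":[[0,0,-10],[0,0,-40],[0,0,-50],[0,0,-40],[-30,-40,0],[-30,-40,0],[-30,-40,0],[-40,-10,0],[0,0,0],[0,0,0]],"yaw":[0,0,0,0,0,0,0,0,0,0],"hand":[-1,-1,-1,-1,-1,-1,-1,-1,-1,-1]}' | grep -E "pos|ft"
python3 - <<'E'
from h import *
o=bot.observe();print(pl(o['eef_pos']),o['ft_force'],o['clock'])
a=bot.read_camera("top");b=bot.read_camera("side")
k=lambda im,x,y:cv2.resize(im[y:y+100,x:x+100],(395,395),interpolation=cv2.INTER_CUBIC)
cv2.imwrite("pics/f.png",np.hstack([k(a,232,250),k(b,290,240)]))
for n in("puck","cleaner","brush","gauge"):
  for c in("top","side"):
    r=bot.spot_in(c,n); print(c,n,[(np.round(x["rect"]).tolist(),round(x["score"],2)) for x in r[:1]])
E
```

```text
eef_pos: [405.7, -86.5, 210.6]
ft_force: [0.6, 0.8, -0.5]
[-147.1 -174.6  210.6] [ 0.60178496  0.84409269 -0.52999167] 13.4
top puck [([382.0, 243.0, 40.0, 44.0], 0.91)]
side puck [([367.0, 218.0, 33.0, 30.0], 0.73)]
top cleaner [([188.0, 287.0, 21.0, 20.0], 0.6)]
side cleaner [([263.0, 342.0, 18.0, 32.0], 0.75)]
top brush [([242.0, 370.0, 49.0, 10.0], 0.75)]
side brush [([361.0, 359.0, 38.0, 41.0], 0.69)]
top gauge []
side gauge [([147.0, 137.0, 284.0, 226.0], 0.63)]
```

View pics/f.png

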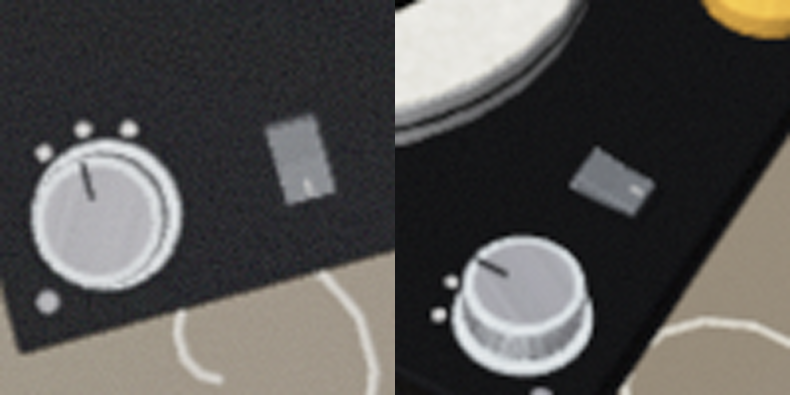

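In this view the pointer is on the middle dot. The rocker's raised front edge has dropped: its front face, seen before at side crop (610,205), is gone. The gauge is hidden by the arm, which stayed well above it.

```bash
python3 -c "
from bench import bot
print(bot.hand_in())"
```

```text
the job is handed in; nothing more can be done
None
```

I turned the dial one click clockwise to the middle position, then flipped the rocker. I took the hand away and handed the job in at about 14 s.

- **Dial:** I stroked the front of its knurled side with the shut fingertips, pressing with about 9 N. In both views after the hand had left, the pointer aims at the middle dot.
- **Rocker:** I pressed the front end down from above. The force dropped and then rose against a hard stop at about the height expected for "on". The last pictures show the front end down and staying down.
- **Loose things:** the puck, bottle and brush were found where they were at the start, to within 1–3 pixels.
- **Not confirmed:** the force gauge could not be checked. The arm hid it from the top camera, and the side camera's detection was a false one. The hand never came near it, passing at about 200 mm height.
- **Platter and tonearm:** I did no separate end check on these. The hand was not brought near the tonearm, and close to the platter it stayed over the controls.

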